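Open the child-resistant additive bottle

ROBOT

A 6-joint arm with a two-finger parallel gripper is mounted at the origin on the work surface. World frame = base frame: x ahead of the robot, y to its left, z up, the work surface at z = 0. Lengths are in m, angles in rad, forces in N, time in s.
With the tool pointing down it reaches from about 0.4 to 0.925 m from the base axis. Payload 3.4 kg.
Tool frame: the origin (TCP) lies at the very end of the fingers, on their centre line; the grasp point (between the pads) lies 19 mm behind it; z points along the fingers, y is the line along which they close (so a half turn about z gives the same grasp; the last joint's range is limited). The gripper opens to 85 mm and grips with 20 to 120 N. Pads are 22 mm wide; open, the fingers measure 114 mm over their backs; the gripper's body (76 mm by 85 mm) begins 54 mm behind the grasp point. The pads swing forward as they close: fully open they stand 13 mm farther back than shut.
Start: joints at [1.044, 0.307, 1.506, -0, 1.328, -0.073], TCP at [0.252, 0.517, 0.231] pointing down, gripper open.
Joint ranges: [-3.12, 3.12], [-1.05, 2.28], [0.14, 2.33], [-1.42, 4.57], [0.1, 2.73], [-2.68, 2.68]. Speed limits (rad/s): [2.57, 2.57, 3.14, 3.14, 3.14, 3.14].

INTERFACE

Orientations are given as a 3x3 rotation matrix whose columns are the frame's x, y, z axes.
In Python, from rig import status, camera, get_calibration, job, recognise, silhouettes, pinpoint gives the robot as it stands. The module is installed in compiled form; this text tells all that it offers.
- The arm moves only by the tool drive_tool, never from a script. Its argument "commands" is a list of rows, each a list of 3 entries, a list of its own where there are three numbers: the shift along the tool's x, y, z in cm, then the turn about the tool's z in rad, then the gripper command: -1 is shut, 1 is fully open, values between are in proportion. In form: [[[x, y, z], spin, hand], ...]. A call has 1 to 5 rows; each row is the pose to reach, as a shift and turn from the pose commanded when the call began, along the tool's axes at that moment; what a row does not reach only later rows make up. A row lasts 1/12 s, in which the tool goes at most 41.7 mm and 7.16 degrees, less where a joint would pass 70% of its speed; a pose out of reach is approached as far as the arm can. A call with a gripper value outside its range is refused whole. The fingers move at their own pace and stop on an object; "grip_force" is the grip in N (left out, the last holds). Time passes only in rows, so rows that repeat a pose let the fingers close. It gives the time, the measured TCP pose, the force, the opening and the grip force at its end, in the units of the state.
- status.read_state(): the state, without advancing time (a new reading comes with each control period).
- camera(name): name is "side" or "top"; returns (picture, depth): 400x640x3 uint8, red, green, blue; 400x640 float32, m along the optical axis (not along the pixel's ray), 0 where there is no reading.
- get_calibration(name): a dict with "fx", "fy", "cx", "cy" (pixels), "extrinsics" (4x4, takes a point from world to camera coordinates). Camera axes: x right, y down, z forward; pixel columns grow to the right and rows downward; lengths in m; the calibration is good to about 2 mm. A picture is of the moment at which its call begins. get_calibration takes no time and is no camera call.
- job.sign_off(): hands the job in; it is judged then, once.
Trained networks look in the newest picture that a camera, given by its name, has taken for a name from the list of things; names that differ only in an ending like _2 or _b are one class to them, and where a whole thing is asked for, a point or a joint stands for the part that bears it (a point fixed in the world has none). Each returns a list of dicts, best first, with "confidence" (0 to 1); they miss things now and then, are a little off and sometimes report something else, mostly with a low value. They report only what shows in the picture. A call takes as long as a camera call.
- recognise(camera, target): "location" ([x, y, z] in m, in the coordinates of the camera as it stood for that picture, good to about 4 mm: the middle of the surface that is visible of it).
- silhouettes(camera, target): "mask" (400x640 bool, what is visible of it).
- pinpoint(camera, target): "location" ([x, y, z] in m, in the coordinates of the camera as it stood for that picture, good to about 4 mm: a listed point, or the origin of a listed thing).
The state is a dict: "time_s": time; "joints": joint angles; "joint_velocities": joint speeds; "joint_efforts": joint torques, N m; "ee_pos": TCP position; "orientation": TCP orientation; "contact_force": force on the tool from outside, world axes, zero at the start; "moment": the same for the moment, N m; "opening": finger opening in m; "gripper_force": force on a finger pad.
Only numpy, scipy, OpenCV 4.12 (cv2) and the standard library are available. Lean on these libraries where they do the work, as an engineer would, in place of code of your own. Each camera call takes 0.05 s, during which the arm holds its last target. There are 200 camera calls.

TASK

Open the bottle held in the bench clamp: push its child-resistant cap down and keep it pushed while you turn it anticlockwise (turning alone only ratchets), until it comes free of the neck. Lift the cap off and set it down gently, right way up and flat, in the empty white tray. Do not force it (push or pull with no more than about 20 N, and never turn hard against its stop), and leave the jug, the beaker and the tub where they stand.

Things in the scene. Friction and masses are not known exactly. Their poses are not given: they have to be found in the camera images.
- cap_mid (a point): centre, half-way up, of the shell of the ribbed plain black cap on the bottle, z up: an upright cylinder 52 mm in diameter, 36 mm tall, 42 g, to be gripped by its sides. The shell slides on a hidden inner cap by 5.5 mm and starts somewhere in the top 3.4 mm of that play. Below the cap 12 mm of bare neck, then the sloping shoulder, leave room for fingertips.
- cap: the cap's shell; origin on its axis at its lower edge, z up. Turned without pushing, it slips round with a light drag (0.03 N m). Pushed (5.5 N drag plus 1.5 N per mm), its teeth begin to mesh 4 mm below the top of its play and are home at 5.5 mm, with 14 N. Tooth may land on tooth: it then drops the last 1.5 mm after up to 35 degrees of turning, so keep up the push: 14 to 20 N.
- neck (a point): centre of the rim of the bottle's neck, 152 mm above the bench, inside the cap while that is on. With the teeth meshed about 0.1 N m turns the inner cap, which is closed more or less tightly: its lugs are free of the neck's after 15 to 45 degrees anticlockwise seen from above; 14 degrees later it meets a stop (do not exceed 0.6 N m). Until free it will not lift. Fixed.
- bottle: the white round plastic bottle, 76 mm in diameter, neck 34 mm (lugs 42 mm), and the green bench clamp that holds it fast (base plate 165 x 115 mm, jaws up to 75 mm high, screw with a cross-bar 95 mm from the axis on its -x side). Origin on the bottle's axis at bench level, z up. Fixed.
- seal: soft round pouring insert, 32 mm in diameter, in the mouth of the neck, hidden by the cap; origin on the axis about at the rim. It presses up on the cap with 12 N when closed, gives 1 mm at 12 to 16 N of push, and is rigid from there.
- tray: the empty white square tray, 170 x 170 mm outside and 22 mm high, walls 4 mm, loose, 0.5 kg. Origin under its centre at bench level, x and y along its sides.
- tray_in (a point): the centre of the tray's inner floor, about 4 mm above the bench, where the cap can be set down
- jug: white plastic measuring jug with a handle at its +y side (reaching 73 mm from its axis) and a spout opposite, 88 mm in diameter and 105 mm tall, loose; origin under its centre
- beaker: glass beaker, 72 mm in diameter and 95 mm tall, loose; origin under its centre
- tub: white lidded plastic tub, 96 mm in diameter and 100 mm tall, loose; origin under its centre

How it is judged:
By the outcome, as a careful person would: the job done as asked, in the order asked, and still so for the second after the job is handed in, with the robot touching nothing.
It also fails if it takes over 67 s, if anything falls off the work surface, if the arm or the gripper's body presses on something with over 40 N, if the wrist force passes 120 N, or if a joint passes its speed limit or range.

## Working session

There is one attempt and no reset: what is moved stays moved. The work goes in short steps, Python scripts to look and compute and a tool call to move; the robot and the scene stay as the last step left them, time stands still between calls to the robot, and variables do not carry over. Pictures are saved under pics/ and viewed, at most 10 in all, crops included, and the job is handed in when it is done.

Besides the shell and the picture viewer there is one more tool, called after "Request:" as name(argument=value, ...), one argument or row to a line, values as JSON. drive_tool: Moves the arm, as the interface text tells. Its arguments: {"type":"object","properties":{"commands":{"type":"array","items":{"type":"array"}},"grip_force":{"type":"number"}},"required":["commands"]}

```bash
mkdir -p pics; cat > h.py <<'E'
import numpy as np, cv2
from rig import status, camera, get_calibration, job, recognise, silhouettes, pinpoint
def w(cam,p):
    E=np.array(get_calibration(cam)["extrinsics"]); return np.linalg.inv(E)[:3]@np.r_[p,1]
def cloud(cam,depth,mask):
    c=get_calibration(cam); v,u=np.nonzero(mask&(depth>0)); z=depth[v,u]
    P=np.c_[(u-c["cx"])/c["fx"]*z,(v-c["cy"])/c["fy"]*z,z,np.ones(len(z))]
    return (P@np.linalg.inv(np.array(c["extrinsics"])).T)[:,:3]
E
python3 - <<'E'
from h import *
np.set_printoptions(precision=4,suppress=True)
ims=[]
for c in("side","top"):
    im,d=camera(c); ims.append(im); np.save(f"d_{c}.npy",d)
    for t in("cap_mid","neck","bottle","cap","tray","tray_in","jug","beaker","tub"):
        for r in pinpoint(c,t)[:2]: print(c,t,w(c,r["location"]),round(r["confidence"],2))
    m=silhouettes(c,"cap")
    for r in m[:1]:
        P=cloud(c,d,r["mask"]); v,u=np.nonzero(r["mask"]); print("capmask",c,len(P),u.min(),u.max(),v.min(),v.max(),np.percentile(P,[1,50,99],axis=0))
        top=P[P[:,2]>np.percentile(P[:,2],98)-.004]; print("topc",top.mean(0),(top.min(0)+top.max(0))/2,np.ptp(top,axis=0))
    cv2.imwrite(f"pics/{c}.png",im[:,:,::-1])
print(status.read_state())
E
```

```text
side cap_mid [ 0.5642 -0.0468  0.1471] 0.77
side neck [ 0.5703 -0.0466  0.1527] 0.93
side bottle [ 0.5666 -0.0479  0.0002] 0.62
side cap [ 0.5646 -0.0468  0.1301] 0.58
side tray [ 0.4941  0.279  -0.0043] 0.77
side tray_in [0.4977 0.2739 0.0029] 0.61
side jug [ 0.5368 -0.2742 -0.0029] 0.8
side beaker [0.759  0.1215 0.004 ] 0.87
side tub [ 0.7544 -0.1581  0.0025] 0.57
capmask side 472 292 314 202 226 [[ 0.541  -0.0741 -0.0002]
 [ 0.5641 -0.0557  0.1644]
 [ 0.6166  0.0974  0.1686]]
topc [ 0.5669 -0.0485  0.1663] [ 0.5667 -0.0483  0.1674] [0.0509 0.0527 0.0058]
top cap_mid [ 0.5639 -0.0489  0.1465] 0.89
top neck [ 0.5604 -0.0455  0.1528] 0.83
top bottle [ 0.5666 -0.045   0.0011] 0.92
top bottle [ 0.559  -0.0455  0.1539] 0.39
top cap [ 0.5627 -0.0432  0.1267] 0.9
top tray [0.4914 0.2796 0.0019] 0.66
top tray_in [0.4877 0.274  0.0007] 0.93
top jug [ 0.5358 -0.2716  0.003 ] 0.68
top beaker [0.7555 0.1255 0.0011] 0.89
top tub [ 0.7493 -0.1541  0.0009] 0.88
capmask top 434 331 354 205 228 [[ 0.5375 -0.0709  0.1403]
 [ 0.5614 -0.0466  0.1653]
 [ 0.5855 -0.0232  0.1696]]
topc [ 0.5618 -0.0477  0.1664] [ 0.5633 -0.0472  0.1679] [0.0483 0.0504 0.0059]
{'time_s': 1.1, 'joints': array([ 1.0445,  0.3068,  1.5064, -0.    ,  1.3284, -0.0735]), 'joint_velocities': array([-0.0002,  0.0013,  0.0012, -0.0011,  0.0017,  0.0029]), 'joint_efforts': array([  0.0004, -45.7495, -25.2335,  -0.0001,   0.0009,  -0.    ]), 'ee_pos': array([0.2516, 0.517 , 0.2313]), 'orientation': array([[-0.8992,  0.4375,  0.    ],
       [ 0.4375,  0.8992, -0.    ],
       [-0.    , -0.    , -1.    ]]), 'contact_force': array([ 0.0906, -0.3631, -0.394 ]), 'moment': array([-0.0038,  0.0009, -0.012 ]), 'gripper_force': 0.0, 'opening': 0.08528814377049694}
```

View pics/top.png

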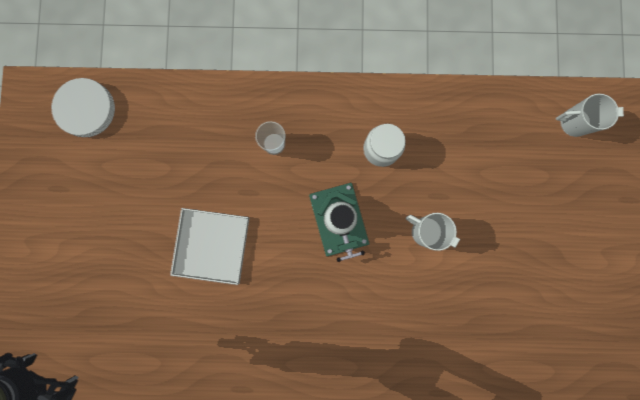

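View pics/side.png

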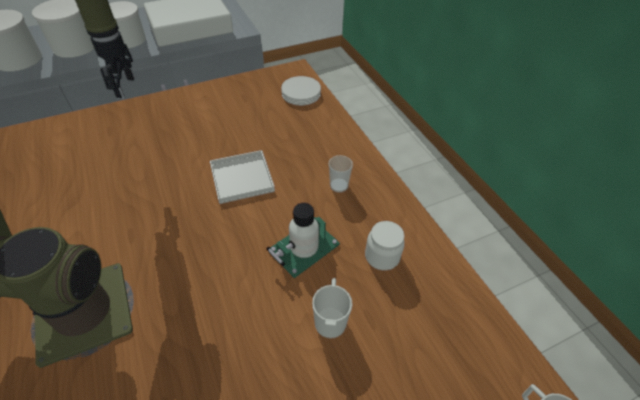

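The top view shows the cap at about (342,217), the tray at (210,246), the jug at (435,231), the tub at (384,145) and the beaker at (271,138). The side view agrees: the cap is at about (303,214). Cap centre is about (0.5645, -0.0475) with its top at z of about 0.167. I'm moving over it while spinning clockwise, to leave range for the anticlockwise turn.

Request:
drive_tool(
  commands=[
    [[-2.11,-1.48,0],0.12,1],
    [[-4.23,-2.97,0],0.24,1],
    [[-6.34,-4.45,0],0.36,1],
    [[-8.46,-5.94,0],0.48,1],
    [[-10.57,-7.42,0],0.6,1],
  ],
)

```text
time_s: 1.52
ee_pos: [0.3145, 0.4031, 0.2313]
orientation: [[-0.49, 0.871, 0.0], [0.871, 0.49, 0.0], [-0.0, 0.0, -1.0]]
contact_force: [0.4, -0.1, 0.1]
opening: 0.0853
gripper_force: 0.0
```

Request:
drive_tool(
  commands=[
    [[-2.6,0,0],0.12,1],
    [[-5.2,-0.05,0],0.24,1],
    [[-7.75,-0.1,0],0.36,1],
    [[-10.3,-0.1,0],0.48,1],
    [[-12.9,-0.15,0],0.6,1],
  ],
)

```text
time_s: 1.93
ee_pos: [0.3772, 0.2902, 0.2315]
orientation: [[0.088, 0.996, 0.0], [0.996, -0.088, 0.0], [0.0, 0.0, -1.0]]
contact_force: [0.2, 0.2, 0.1]
opening: 0.0855
gripper_force: 0.0
```

Request:
drive_tool(
  commands=[
    [[-2.15,1.43,0],0.12,1],
    [[-4.3,2.86,0],0.24,1],
    [[-6.44,4.3,0],0.36,1],
    [[-8.6,5.73,0],0.48,1],
    [[-10.74,7.16,0],0.6,1],
  ],
)

```text
time_s: 2.35
ee_pos: [0.4398, 0.1772, 0.2315]
orientation: [[0.635, 0.773, 0.0], [0.773, -0.635, 0.0], [0.0, 0.0, -1.0]]
contact_force: [0.1, -0.0, 0.1]
opening: 0.0858
gripper_force: 0.0
```

Request:
drive_tool(
  commands=[
    [[-0.96,2.4,0],0.12,1],
    [[-1.93,4.8,0],0.24,1],
    [[-2.9,7.2,0],0.36,1],
    [[-3.86,9.6,0],0.48,1],
    [[-4.82,11.98,0],0.6,1],
  ],
)

```text
time_s: 2.77
ee_pos: [0.5024, 0.0642, 0.2314]
orientation: [[0.96, 0.279, 0.0], [0.279, -0.96, 0.0], [0.0, 0.0, -1.0]]
contact_force: [-0.0, -0.8, 0.2]
opening: 0.0854
gripper_force: 0.0
```

Request:
drive_tool(
  commands=[
    [[0.56,2.52,0],0.12,1],
    [[1.12,5.04,0],0.24,1],
    [[1.67,7.57,0],0.36,1],
    [[2.23,10.1,0],0.48,1],
    [[2.79,12.61,0],0.6,1],
  ],
)

```text
time_s: 3.18
ee_pos: [0.5651, -0.0488, 0.2314]
orientation: [[0.95, -0.312, 0.0], [-0.312, -0.95, 0.0], [0.0, -0.0, -1.0]]
contact_force: [-0.1, -0.3, 0.3]
opening: 0.0852
gripper_force: 0.0
```

Request:
drive_tool(
  commands=[
    [[0,-0.1,2.5],0,1],
    [[0,-0.1,5],0,1],
    [[0,-0.1,7.5],0,1],
    [[0,-0.1,9],0,1],
    [[0,-0.1,10],0,0.6],
  ],
)

```text
time_s: 3.6
ee_pos: [0.5635, -0.0465, 0.1291]
orientation: [[0.952, -0.307, -0.003], [-0.307, -0.952, 0.001], [-0.003, 0.001, -1.0]]
contact_force: [0.3, -0.2, 0.2]
opening: 0.0754
gripper_force: 0.0
```

Request:
drive_tool(
  commands=[
    [[0,0,0],0,0.4],
    [[0,0,0],0,0.3],
    [[0,0,0],0,0.3],
    [[0,0,0],0,0.3],
    [[0,0,0],0,0.3],
  ],
  grip_force=20,
)

```text
time_s: 4.02
ee_pos: [0.5658, -0.0466, 0.1326]
orientation: [[0.952, -0.306, 0.003], [-0.306, -0.952, -0.0], [0.003, -0.0, -1.0]]
contact_force: [0.1, -0.6, -0.7]
opening: 0.0554
gripper_force: 0.0
```

```bash
python3 - <<'E'
from h import *
im,d=camera("side"); cv2.imwrite("pics/s2.png",cv2.resize(im[150:280,230:380],(750,650))[:600,:,::-1])
print(status.read_state())
E
```

```text
{'time_s': 4.0667, 'joints': array([-1.56641926e-01,  3.87255258e-01,  1.65703922e+00, -7.58877273e-06,
        1.09503186e+00,  1.72523895e+00]), 'joint_velocities': array([-5.05521268e-04,  1.90645961e-03,  6.80681564e-03,  1.43582112e-03,
       -2.12764837e-04, -7.83784449e-05]), 'joint_efforts': array([-7.08587017e-03, -4.69700503e+01, -2.14376038e+01, -2.48188917e-04,
       -1.45069064e-02,  3.29856931e-06]), 'ee_pos': array([ 0.56561421, -0.04661019,  0.1324708 ]), 'orientation': array([[ 9.52000714e-01, -3.06087624e-01,  2.23751383e-03],
       [-3.06087603e-01, -9.52003282e-01, -3.60213103e-04],
       [ 2.24037728e-03, -3.41952113e-04, -9.99997432e-01]]), 'contact_force': array([ 0.43112163,  0.13067625, -0.45416099]), 'moment': array([-0.00345064,  0.0331014 , -0.00049084]), 'gripper_force': 0.0, 'opening': 0.05536100002737551}
```

View pics/s2.png

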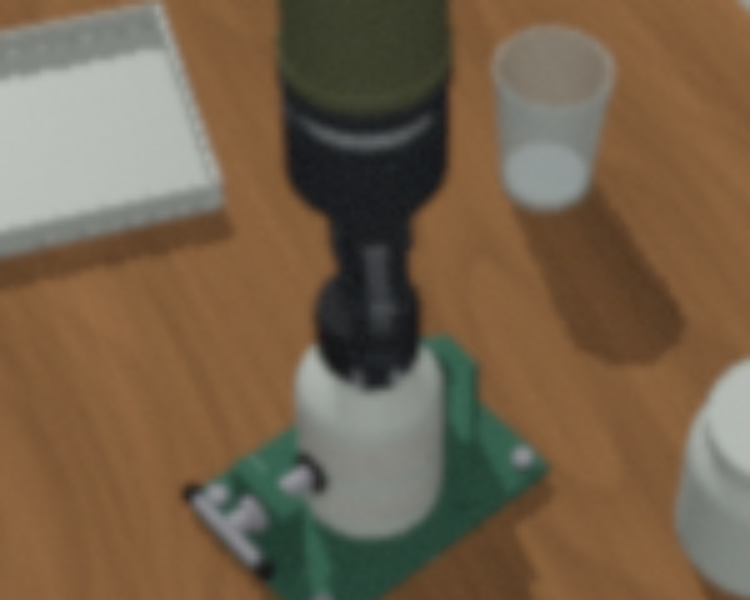

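The crop shows the fingers straddling the cap at about (370,320), with no contact. Closing lightly first.

Request:
drive_tool(
  commands=[
    [[0,0,0],0,0.24],
    [[0,0,0],0,0.2],
    [[0,0,0],0,0.15],
    [[0,0,0],0,0.1],
    [[0,0,0],0,0],
  ],
  grip_force=20,
)

```text
time_s: 4.48
ee_pos: [0.5655, -0.0465, 0.1323]
orientation: [[0.952, -0.306, 0.002], [-0.306, -0.952, -0.0], [0.002, -0.0, -1.0]]
contact_force: [-0.2, 0.3, 6.4]
opening: 0.0527
gripper_force: 20.4
```

Request:
drive_tool(
  commands=[
    [[0,0,0],0,0],
    [[0,0,0.05],0,0],
    [[0,0,0.1],0,0],
    [[0,0,0.15],0,0],
    [[0,0,0.2],0,0],
  ],
  grip_force=60,
)

```text
time_s: 4.9
ee_pos: [0.5656, -0.0466, 0.1307]
orientation: [[0.952, -0.306, 0.002], [-0.306, -0.952, -0.0], [0.002, -0.0, -1.0]]
contact_force: [-2.1, 0.7, 10.1]
opening: 0.0512
gripper_force: 61.3
```

Request:
drive_tool(
  commands=[
    [[0,0,0.05],0,0],
    [[0,0,0.1],0,0],
    [[0,0,0.15],0,0],
    [[0,0,0.15],0,0],
  ],
)

```text
time_s: 5.23
ee_pos: [0.5657, -0.0466, 0.1294]
orientation: [[0.952, -0.306, 0.002], [-0.306, -0.952, -0.0], [0.002, -0.0, -1.0]]
contact_force: [-2.2, 0.3, 10.8]
opening: 0.0509
gripper_force: 61.4
```

Request:
drive_tool(
  commands=[
    [[0,0,0.05],0,0],
    [[0,0,0.1],0,0],
    [[0,0,0.1],0,0],
  ],
)

```text
time_s: 5.48
ee_pos: [0.5657, -0.0466, 0.1287]
orientation: [[0.952, -0.306, 0.003], [-0.306, -0.952, -0.0], [0.002, -0.0, -1.0]]
contact_force: [-2.3, 0.8, 11.2]
opening: 0.0511
gripper_force: 61.5
```

Request:
drive_tool(
  commands=[
    [[0,0,0.05],0,0],
    [[0,0,0.1],0,0],
    [[0,0,0.1],0,0],
  ],
)

```text
time_s: 5.73
ee_pos: [0.5657, -0.0466, 0.1281]
orientation: [[0.952, -0.306, 0.003], [-0.306, -0.952, -0.0], [0.003, -0.001, -1.0]]
contact_force: [-2.1, 0.8, 14.4]
opening: 0.0511
gripper_force: 61.8
```

Request:
drive_tool(
  commands=[
    [[0,0,0.04],0,0],
    [[0,0,0.07],0,0],
    [[0,0,0.07],0,0],
  ],
)

```text
time_s: 5.98
ee_pos: [0.5657, -0.0466, 0.1274]
orientation: [[0.952, -0.306, 0.003], [-0.306, -0.952, -0.0], [0.003, -0.001, -1.0]]
contact_force: [-2.2, 0.9, 13.4]
opening: 0.0509
gripper_force: 61.8
```

Request:
drive_tool(
  commands=[
    [[0,0,0.05],0,0],
    [[0,0,0.1],0,0],
    [[0,0,0.1],0,0],
  ],
)

```text
time_s: 6.23
ee_pos: [0.5658, -0.0466, 0.127]
orientation: [[0.952, -0.306, 0.003], [-0.306, -0.952, -0.001], [0.003, -0.001, -1.0]]
contact_force: [-4.5, 1.0, 16.9]
opening: 0.0511
gripper_force: 62.2
```

Request:
drive_tool(
  commands=[
    [[0,0,0],-0.04,0],
    [[0,0,0],-0.08,0],
    [[0,0,0],-0.12,0],
    [[0,0,0],-0.16,0],
    [[0,0,0],-0.2,0],
  ],
)

```text
time_s: 6.65
ee_pos: [0.5658, -0.0465, 0.127]
orientation: [[0.994, -0.109, 0.003], [-0.109, -0.994, -0.0], [0.003, -0.0, -1.0]]
contact_force: [-4.1, 2.3, 17.5]
opening: 0.0511
gripper_force: 62.1
```

```bash
cat > m.py <<'E'
from rig import status; import numpy as np
s=status.read_state(); print(s["time_s"],np.round(s["moment"],3),np.round(s["contact_force"],1),np.round(s["ee_pos"],4),s["joints"][5],np.degrees(np.arctan2(s["orientation"][1,1],s["orientation"][0,1])))
E
python3 m.py
```

```text
6.65 [ 0.195  0.657 -0.06 ] [-4.1  2.3 17.5] [ 0.5658 -0.0465  0.127 ] 1.523353335428504 -96.26362808161495
```

Request:
drive_tool(
  commands=[
    [[0,0,0],-0.04,0],
    [[0,0,0],-0.08,0],
    [[0,0,0],-0.12,0],
    [[0,0,0],-0.16,0],
    [[0,0,0],-0.2,0],
  ],
)

```text
time_s: 7.07
ee_pos: [0.5659, -0.0464, 0.1271]
orientation: [[0.996, 0.091, 0.003], [0.091, -0.996, -0.0], [0.003, 0.0, -1.0]]
contact_force: [-3.8, 1.0, 17.3]
opening: 0.0513
gripper_force: 62.1
```

```bash
python3 m.py
```

```text
7.0667 [ 0.285  0.624 -0.104] [-3.8  1.  17.3] [ 0.5659 -0.0464  0.1271] 1.3234010293715133 -84.80740330644005
```

Request:
drive_tool(
  commands=[
    [[0,0,0],-0.04,0],
    [[0,0,0],-0.08,0],
    [[0,0,0],-0.12,0],
    [[0,0,0],-0.16,0],
    [[0,0,0],-0.2,0],
  ],
)

```text
time_s: 7.48
ee_pos: [0.5669, -0.0465, 0.1271]
orientation: [[0.958, 0.286, 0.005], [0.286, -0.958, -0.0], [0.005, 0.002, -1.0]]
contact_force: [-1.9, 1.5, 16.1]
opening: 0.0509
gripper_force: 61.9
```

```bash
python3 m.py
```

```text
7.4833 [ 0.281  0.374 -0.103] [-1.9  1.5 16.1] [ 0.5669 -0.0465  0.1271] 1.1234728931120364 -73.3612931375314
```

Request:
drive_tool(
  commands=[
    [[0,0,0],-0.03,0],
    [[0,0,0],-0.06,0],
    [[0,0,0],-0.09,0],
    [[0,0,0],-0.12,0],
    [[0,0,0],-0.15,0],
  ],
)

```text
time_s: 7.9
ee_pos: [0.5669, -0.0463, 0.1271]
orientation: [[0.905, 0.426, 0.005], [0.426, -0.905, 0.0], [0.005, 0.002, -1.0]]
contact_force: [-1.2, 2.1, 15.6]
opening: 0.051
gripper_force: 61.9
```

```bash
python3 m.py
```

```text
7.9 [ 0.366  0.284 -0.152] [-1.2  2.1 15.6] [ 0.5669 -0.0463  0.1271] 0.9739277077628388 -64.79185763999267
```

Request:
drive_tool(
  commands=[
    [[0,0,0],-0.03,0],
    [[0,0,0],-0.06,0],
    [[0,0,0],-0.09,0],
    [[0,0,0],-0.12,0],
  ],
)

```text
time_s: 8.23
ee_pos: [0.5668, -0.0461, 0.1271]
orientation: [[0.847, 0.531, 0.005], [0.531, -0.847, 0.0], [0.005, 0.002, -1.0]]
contact_force: [-1.8, 3.5, 15.9]
opening: 0.051
gripper_force: 61.9
```

```bash
python3 m.py
```

```text
8.2333 [ 0.368  0.293 -0.031] [-1.8  3.5 15.9] [ 0.5668 -0.0461  0.1271] 0.8539865321067335 -57.92321785497616
```

Request:
drive_tool(
  commands=[
    [[0,0,0],-0.03,0],
    [[0,0,0],-0.05,0],
  ],
)

```text
time_s: 8.4
ee_pos: [0.5668, -0.0462, 0.1271]
orientation: [[0.82, 0.573, 0.005], [0.573, -0.82, 0.0], [0.005, 0.003, -1.0]]
contact_force: [-1.7, 2.1, 16.0]
opening: 0.0512
gripper_force: 61.9
```

```bash
python3 m.py
```

```text
8.4 [ 0.386  0.316 -0.087] [-1.7  2.1 16. ] [ 0.5668 -0.0462  0.1271] 0.8040491153512878 -55.05918338452828
```

Request:
drive_tool(
  commands=[
    [[0,0,-0.1],0,0],
    [[0,0,-0.2],0,0],
    [[0,0,-0.3],0,0],
  ],
)

```text
time_s: 8.65
ee_pos: [0.5666, -0.0464, 0.1287]
orientation: [[0.82, 0.572, 0.004], [0.572, -0.82, 0.0], [0.004, 0.002, -1.0]]
contact_force: [2.1, 1.0, 1.3]
opening: 0.0511
gripper_force: 61.9
```

Request:
drive_tool(
  commands=[
    [[0,0,-0.05],0,0],
    [[0,0,-0.1],0,0],
    [[0,0,-0.15],0,0],
  ],
)

```text
time_s: 8.9
ee_pos: [0.5663, -0.0464, 0.1289]
orientation: [[0.82, 0.572, 0.003], [0.572, -0.82, 0.0], [0.002, 0.001, -1.0]]
contact_force: [4.8, 2.6, 1.3]
opening: 0.0512
gripper_force: 62.0
```

Request:
drive_tool(
  commands=[
    [[0,0,0],0,0],
    [[0,0,0],0,0],
  ],
)

```text
time_s: 9.07
ee_pos: [0.566, -0.0465, 0.1288]
orientation: [[0.82, 0.572, 0.002], [0.572, -0.82, 0.0], [0.002, 0.001, -1.0]]
contact_force: [4.6, 2.3, 3.0]
opening: 0.0509
gripper_force: 62.1
```

```bash
python3 m.py
```

```text
9.0667 [ 0.271 -0.697 -0.014] [4.6 2.3 3. ] [ 0.566  -0.0465  0.1288] 0.8052785408920416 -55.12375382986176
```

Request:
drive_tool(
  commands=[
    [[0,0,-0.05],0,0],
    [[0,0,-0.1],0,0],
    [[0,0,-0.15],0,0],
    [[0,0,-0.15],0,0],
  ],
)

```text
time_s: 9.4
ee_pos: [0.5657, -0.0466, 0.1301]
orientation: [[0.82, 0.572, 0.001], [0.572, -0.82, -0.0], [0.001, 0.001, -1.0]]
contact_force: [4.6, 1.7, 2.9]
opening: 0.0507
gripper_force: 62.1
```

```bash
python3 m.py
```

```text
9.4 [ 0.231 -0.735 -0.007] [4.6 1.7 2.9] [ 0.5657 -0.0466  0.1301] 0.8052695277591271 -55.12150779863438
```

Request:
drive_tool(
  commands=[
    [[0.02,0.02,-0.05],0,0],
    [[0.04,0.03,-0.1],0,0],
    [[0.04,0.03,-0.15],0,0],
    [[0.04,0.03,-0.15],0,0],
  ],
)

```text
time_s: 9.73
ee_pos: [0.5655, -0.0467, 0.1314]
orientation: [[0.82, 0.572, -0.0], [0.572, -0.82, -0.0], [-0.0, 0.0, -1.0]]
contact_force: [4.1, 1.2, -0.3]
opening: 0.0508
gripper_force: 62.4
```

```bash
python3 m.py
```

```text
9.7333 [ 0.196 -0.746  0.028] [ 4.1  1.2 -0.3] [ 0.5655 -0.0467  0.1314] 0.8053397396596029 -55.11809874922504
```

Request:
drive_tool(
  commands=[
    [[0.02,0.02,-0.05],0,0],
    [[0.04,0.03,-0.1],0,0],
    [[0.04,0.03,-0.15],0,0],
    [[0.04,0.03,-0.15],0,0],
  ],
)

```text
time_s: 10.07
ee_pos: [0.5655, -0.0466, 0.1328]
orientation: [[0.82, 0.572, -0.001], [0.572, -0.82, -0.0], [-0.001, -0.001, -1.0]]
contact_force: [4.1, 0.0, -2.4]
opening: 0.0512
gripper_force: 62.8
```

```bash
python3 m.py
```

```text
10.0667 [ 0.146 -0.636  0.038] [ 4.1  0.  -2.4] [ 0.5655 -0.0466  0.1328] 0.8054655336323876 -55.11732530178871
```

Request:
drive_tool(
  commands=[
    [[0.02,0.02,-0.05],0,0],
    [[0.04,0.03,-0.1],0,0],
    [[0.04,0.03,-0.15],0,0],
    [[0.04,0.03,-0.15],0,0],
  ],
)

```text
time_s: 10.4
ee_pos: [0.5655, -0.0466, 0.1342]
orientation: [[0.82, 0.572, -0.002], [0.572, -0.82, 0.0], [-0.001, -0.001, -1.0]]
contact_force: [2.2, -0.1, -5.1]
opening: 0.051
gripper_force: 63.1
```

```bash
python3 m.py
```

```text
10.4 [ 0.077 -0.412 -0.031] [ 2.2 -0.1 -5.1] [ 0.5655 -0.0466  0.1342] 0.8056011897684024 -55.11541928315227
```

Request:
drive_tool(
  commands=[
    [[0,0,-0.05],0,0],
    [[0,0,-0.1],0,0],
    [[0,0,-0.1],0,0],
  ],
)

```text
time_s: 10.65
ee_pos: [0.5655, -0.0466, 0.1348]
orientation: [[0.82, 0.572, -0.002], [0.572, -0.82, 0.0], [-0.002, -0.001, -1.0]]
contact_force: [2.9, 0.7, -9.4]
opening: 0.0511
gripper_force: 64.2
```

```bash
python3 m.py
```

```text
10.65 [-0.048 -0.525 -0.04 ] [ 2.9  0.7 -9.4] [ 0.5655 -0.0466  0.1348] 0.8056123188613528 -55.1173115535751
```

Request:
drive_tool(
  commands=[
    [[0,0,-0.04],0,0],
    [[0,0,-0.06],0,0],
    [[0,0,-0.06],0,0],
  ],
)

```text
time_s: 10.9
ee_pos: [0.5655, -0.0465, 0.1351]
orientation: [[0.82, 0.572, -0.002], [0.572, -0.82, 0.0], [-0.002, -0.002, -1.0]]
contact_force: [3.5, -0.6, -15.5]
opening: 0.0511
gripper_force: 65.0
```

```bash
python3 m.py
```

```text
10.9 [-0.091 -0.592 -0.013] [  3.5  -0.6 -15.5] [ 0.5655 -0.0465  0.1351] 0.8055888908339102 -55.11765771033443
```

Request:
drive_tool(
  commands=[
    [[0,0,0.2],0,0],
    [[0,0,0.4],0,0],
    [[0,0,0.6],0,0],
    [[0,0,0.8],0,0],
    [[0,0,0.9],0,0],
  ],
)

```text
time_s: 11.32
ee_pos: [0.566, -0.0466, 0.1297]
orientation: [[0.82, 0.572, 0.001], [0.572, -0.82, -0.0], [0.0, 0.001, -1.0]]
contact_force: [-4.6, 0.9, 10.7]
opening: 0.0509
gripper_force: 67.2
```

```bash
python3 m.py
```

```text
11.3167 [0.062 0.737 0.025] [-4.6  0.9 10.7] [ 0.566  -0.0466  0.1297] 0.8055961373083461 -55.1153899618631
```

Request:
drive_tool(
  commands=[
    [[0,0,0.05],0,0],
    [[0,0,0.1],0,0],
    [[0,0,0.15],0,0],
    [[0,0,0.15],0,0],
  ],
)

```text
time_s: 11.65
ee_pos: [0.5661, -0.0467, 0.1287]
orientation: [[0.82, 0.572, 0.001], [0.572, -0.82, -0.0], [0.001, 0.001, -1.0]]
contact_force: [-5.5, 0.4, 10.7]
opening: 0.051
gripper_force: 67.3
```

```bash
python3 m.py
```

```text
11.65 [ 0.138  0.761 -0.005] [-5.5  0.4 10.7] [ 0.5661 -0.0467  0.1287] 0.8055779176704595 -55.11278606285836
```

Request:
drive_tool(
  commands=[
    [[0,0,0.05],0,0],
    [[0,0,0.1],0,0],
    [[0,0,0.15],0,0],
    [[0,0,0.15],0,0],
  ],
)

```text
time_s: 11.98
ee_pos: [0.5661, -0.0466, 0.1275]
orientation: [[0.82, 0.572, 0.002], [0.572, -0.82, -0.0], [0.001, 0.001, -1.0]]
contact_force: [-5.3, 0.8, 12.2]
opening: 0.0513
gripper_force: 67.5
```

```bash
python3 m.py
```

```text
11.9833 [0.083 0.788 0.009] [-5.3  0.8 12.2] [ 0.5661 -0.0466  0.1275] 0.8055953204181935 -55.11013209752662
```

Request:
drive_tool(
  commands=[
    [[0,0,0.05],0,0],
    [[0,0,0.1],0,0],
    [[0,0,0.1],0,0],
  ],
)

```text
time_s: 12.23
ee_pos: [0.5661, -0.0466, 0.1271]
orientation: [[0.82, 0.572, 0.002], [0.572, -0.82, -0.0], [0.001, 0.001, -1.0]]
contact_force: [-7.1, 1.3, 15.9]
opening: 0.0511
gripper_force: 67.9
```

```bash
python3 m.py
```

```text
12.2333 [ 0.112  0.973 -0.067] [-7.1  1.3 15.9] [ 0.5661 -0.0466  0.1271] 0.8055906870813161 -55.109461023049356
```

Request:
drive_tool(
  commands=[
    [[-0.06,-0.04,0.02],0,0],
    [[-0.08,-0.06,0.03],-0.03,0],
    [[-0.08,-0.06,0.03],-0.06,0],
    [[-0.08,-0.06,0.03],-0.09,0],
    [[-0.08,-0.06,0.03],-0.12,0],
  ],
)

```text
time_s: 12.65
ee_pos: [0.5669, -0.0465, 0.1271]
orientation: [[0.745, 0.667, 0.005], [0.667, -0.745, -0.0], [0.004, 0.004, -1.0]]
contact_force: [-3.2, 1.9, 14.3]
opening: 0.0508
gripper_force: 67.6
```

```bash
python3 m.py
```

```text
12.65 [ 0.275  0.528 -0.125] [-3.2  1.9 14.3] [ 0.5669 -0.0465  0.1271] 0.684029798102762 -48.17142069891849
```

Request:
drive_tool(
  commands=[
    [[0,0,0.03],-0.03,0],
    [[0,0,0.04],-0.06,0],
    [[0,0,0.04],-0.09,0],
    [[0,0,0.04],-0.12,0],
  ],
)

```text
time_s: 12.98
ee_pos: [0.5669, -0.0464, 0.1271]
orientation: [[0.66, 0.751, 0.006], [0.751, -0.66, -0.0], [0.004, 0.004, -1.0]]
contact_force: [-3.5, 2.3, 16.8]
opening: 0.0509
gripper_force: 67.8
```

```bash
python3 m.py
```

```text
12.9833 [ 0.368  0.701 -0.079] [-3.5  2.3 16.8] [ 0.5669 -0.0464  0.1271] 0.5640929175268997 -41.30099779752598
```

Request:
drive_tool(
  commands=[
    [[0,0,0],-0.03,0],
    [[0,0,0],-0.06,0],
    [[0,0,0],-0.09,0],
    [[0,0,0],-0.12,0],
  ],
)

```text
time_s: 13.32
ee_pos: [0.5669, -0.0462, 0.1271]
orientation: [[0.566, 0.825, 0.005], [0.825, -0.566, 0.0], [0.003, 0.004, -1.0]]
contact_force: [-3.8, 3.3, 17.1]
opening: 0.0507
gripper_force: 67.8
```

```bash
python3 m.py
```

```text
13.3167 [ 0.587  0.736 -0.205] [-3.8  3.3 17.1] [ 0.5669 -0.0462  0.1271] 0.44428488114369685 -34.443942431745434
```

Request:
drive_tool(
  commands=[
    [[0,0,0],-0.03,0],
    [[0,0,0],-0.06,0],
    [[0,0,0],-0.09,0],
  ],
)

```text
time_s: 13.57
ee_pos: [0.5666, -0.0458, 0.1271]
orientation: [[0.49, 0.872, 0.005], [0.872, -0.49, 0.001], [0.003, 0.004, -1.0]]
contact_force: [-4.4, 3.7, 17.1]
opening: 0.0512
gripper_force: 67.7
```

```bash
python3 m.py; python3 m.py
```

```text
13.5667 [ 0.561  0.808 -0.506] [-4.4  3.7 17.1] [ 0.5666 -0.0458  0.1271] 0.35476361697981446 -29.3294259347933
13.5667 [ 0.561  0.808 -0.506] [-4.4  3.7 17.1] [ 0.5666 -0.0458  0.1271] 0.35476361697981446 -29.3294259347933
```

Torque has risen to 0.5 N m, so this is the stop. I'll back off slightly and lift.

Request:
drive_tool(
  commands=[
    [[0,0,0],0.03,0],
    [[0,0,-0.1],0.05,0],
    [[0,0,-0.25],0.05,0],
    [[0,0,-0.4],0.05,0],
    [[0,0,-0.5],0.05,0],
  ],
)

```text
time_s: 13.98
ee_pos: [0.5656, -0.0461, 0.1295]
orientation: [[0.533, 0.846, 0.002], [0.846, -0.533, 0.0], [0.001, 0.001, -1.0]]
contact_force: [-1.1, 2.4, 1.3]
opening: 0.0506
gripper_force: 66.3
```

```bash
python3 m.py
```

```text
13.9833 [ 0.356  0.134 -0.154] [-1.1  2.4  1.3] [ 0.5656 -0.0461  0.1295] 0.4055919444325215 -32.21635152601481
```

Request:
drive_tool(
  commands=[
    [[0,0,-0.1],0,0],
    [[0,0,-0.2],0,0],
    [[0,0,-0.3],0,0],
    [[0,0,-0.4],0,0],
    [[0,0,-0.5],0,0],
  ],
)

```text
time_s: 14.4
ee_pos: [0.5651, -0.0467, 0.1323]
orientation: [[0.533, 0.846, -0.001], [0.846, -0.533, -0.0], [-0.001, -0.001, -1.0]]
contact_force: [-0.4, 1.1, -0.4]
opening: 0.051
gripper_force: 66.2
```

```bash
python3 m.py
```

```text
14.4 [0.19  0.07  0.003] [-0.4  1.1 -0.4] [ 0.5651 -0.0467  0.1323] 0.4051939592834425 -32.18119788276724
```

Request:
drive_tool(
  commands=[
    [[0,0,-0.05],0,0],
    [[0,0,-0.1],0,0],
    [[0,0,-0.15],0,0],
    [[0,0,-0.2],0,0],
    [[0,0,-0.2],0,0],
  ],
)

```text
time_s: 14.82
ee_pos: [0.5652, -0.0467, 0.1345]
orientation: [[0.533, 0.846, -0.0], [0.846, -0.533, -0.0], [-0.0, -0.0, -1.0]]
contact_force: [-2.3, 0.3, -0.1]
opening: 0.051
gripper_force: 66.2
```

```bash
python3 m.py
```

```text
14.8167 [0.056 0.181 0.025] [-2.3  0.3 -0.1] [ 0.5652 -0.0467  0.1345] 0.405334552482308 -32.19718544397389
```

Request:
drive_tool(
  commands=[
    [[0,0,-0.1],0,0],
    [[0,0,-0.2],0,0],
    [[0,0,-0.3],0,0],
    [[0,0,-0.4],0,0],
    [[0,0,-0.5],0,0],
  ],
)

```text
time_s: 15.23
ee_pos: [0.5659, -0.0468, 0.1399]
orientation: [[0.533, 0.846, 0.001], [0.846, -0.533, -0.0], [0.0, 0.001, -1.0]]
contact_force: [-0.7, -0.3, -0.4]
opening: 0.051
gripper_force: 66.2
```

Request:
drive_tool(
  commands=[
    [[0,0,-0.3],0,0],
    [[0,0,-0.6],0,0],
    [[0,0,-1],0,0],
    [[0,0,-1.5],0,0],
    [[0,0,-2],0,0],
  ],
)

```text
time_s: 15.65
ee_pos: [0.5654, -0.0466, 0.1601]
orientation: [[0.533, 0.846, 0.0], [0.846, -0.533, -0.0], [0.0, 0.0, -1.0]]
contact_force: [0.6, -0.3, -1.0]
opening: 0.0509
gripper_force: 66.2
```

Request:
drive_tool(
  commands=[
    [[0,0,-1.5],0,0],
    [[0.5,-0.5,-3],0,0],
    [[2,-2,-4],0,0],
    [[4,-4,-4],0,0],
    [[6,-6,-4],0,0],
  ],
)

```text
time_s: 16.07
ee_pos: [0.5474, 0.0365, 0.2011]
orientation: [[0.534, 0.845, 0.003], [0.845, -0.534, -0.0], [0.002, 0.003, -1.0]]
contact_force: [0.7, 0.6, -0.2]
opening: 0.051
gripper_force: 66.3
```

Request:
drive_tool(
  commands=[
    [[2.2,-2.2,0],0,0],
    [[4.4,-4.4,0],0,0],
    [[6.6,-6.6,0],0,0],
    [[8.8,-8.8,0],0,0],
    [[11,-11,0],0,0],
  ],
)

```text
time_s: 16.48
ee_pos: [0.5118, 0.1893, 0.2002]
orientation: [[0.533, 0.846, 0.001], [0.846, -0.533, 0.0], [0.001, 0.001, -1.0]]
contact_force: [0.0, 0.3, -0.2]
opening: 0.051
gripper_force: 66.3
```

Request:
drive_tool(
  commands=[
    [[2,-2,0],0,0],
    [[4,-4,0],0,0],
    [[5.5,-5.4,0],0,0],
    [[6.5,-6.4,0],0,0],
    [[6.5,-6.4,0],0,0],
  ],
)

```text
time_s: 16.9
ee_pos: [0.4921, 0.2796, 0.1999]
orientation: [[0.531, 0.848, 0.001], [0.848, -0.531, 0.001], [0.002, -0.0, -1.0]]
contact_force: [0.0, 0.2, -0.8]
opening: 0.0516
gripper_force: 66.3
```

```bash
python3 - <<'E'
from h import *
np.set_printoptions(precision=4,suppress=True)
for c in("side","top"):
    im,d=camera(c)
    for t in("cap","cap_mid","tray","tray_in"):
        for r in pinpoint(c,t)[:1]: print(c,t,w(c,r["location"]),round(r["confidence"],2))
    if c=="side": cv2.imwrite("pics/s3.png",cv2.resize(im[90:250,180:380],(750,600))[:,:,::-1])
E
python3 m.py
```

```text
side cap [0.4902 0.279  0.1952] 0.73
side cap_mid [0.4936 0.2773 0.2156] 0.68
side tray [ 0.4936  0.2801 -0.0019] 0.97
side tray_in [0.498  0.2714 0.0008] 0.78
top cap [0.49   0.2779 0.1953] 0.78
top cap_mid [0.4897 0.2748 0.2145] 0.75
top tray [0.4921 0.2764 0.0025] 0.81
top tray_in [0.4896 0.2758 0.0009] 0.78
17.4 [-0.001  0.02   0.051] [ 0.3 -0.4  0.1] [0.4928 0.2763 0.1995] 0.9993788948621827 -32.26681352774979
```

View pics/s3.png

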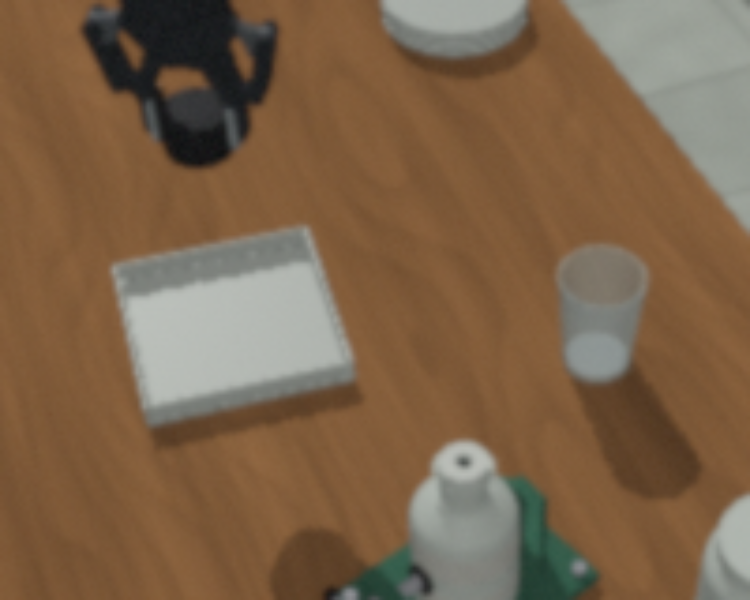

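The cap is held upright at about (200,125), the neck is bare at (465,465), and the tray is below, centred at (230,330). Lowering.

Request:
drive_tool(
  commands=[
    [[0,0,3],0,0],
    [[0,0,7],0,0],
    [[0,0,11],0,0],
    [[0,0,14],0,0],
    [[0,0,16],0,0],
  ],
)

```text
time_s: 17.82
ee_pos: [0.4908, 0.2757, 0.0364]
orientation: [[0.533, 0.846, -0.004], [0.846, -0.533, -0.002], [-0.004, -0.002, -1.0]]
contact_force: [-0.5, -0.9, -0.4]
opening: 0.0508
gripper_force: 66.2
```

Request:
drive_tool(
  commands=[
    [[0,0,0.4],0,0],
    [[0,0,0.8],0,0],
    [[0,0,1.1],0,0],
    [[0,0,1.4],0,0],
    [[0,0,1.6],0,0],
  ],
)

```text
time_s: 18.23
ee_pos: [0.4938, 0.2775, 0.0247]
orientation: [[0.533, 0.846, 0.003], [0.846, -0.533, 0.001], [0.003, 0.002, -1.0]]
contact_force: [-1.0, 0.0, -0.5]
opening: 0.051
gripper_force: 66.2
```

Request:
drive_tool(
  commands=[
    [[0,0,0.1],0,0],
    [[0,0,0.2],0,0],
    [[0,0,0.3],0,0],
    [[0,0,0.4],0,0],
    [[0,0,0.5],0,0],
  ],
)

```text
time_s: 18.65
ee_pos: [0.4927, 0.277, 0.0187]
orientation: [[0.533, 0.846, 0.0], [0.846, -0.533, 0.0], [0.0, 0.0, -1.0]]
contact_force: [-0.0, -0.2, -0.7]
opening: 0.0513
gripper_force: 66.2
```

Request:
drive_tool(
  commands=[
    [[0,0,0.1],0,0],
    [[0,0,0.2],0,0],
    [[0,0,0.3],0,0],
    [[0,0,0.4],0,0],
    [[0,0,0.5],0,0],
  ],
)

```text
time_s: 19.07
ee_pos: [0.4926, 0.277, 0.0133]
orientation: [[0.533, 0.846, -0.0], [0.846, -0.533, -0.0], [-0.0, -0.0, -1.0]]
contact_force: [0.5, 0.8, -1.1]
opening: 0.0512
gripper_force: 66.2
```

Request:
drive_tool(
  commands=[
    [[0,0,0.05],0,0],
    [[0,0,0.1],0,0],
    [[0,0,0.15],0,0],
    [[0,0,0.2],0,0],
    [[0,0,0.2],0,0],
  ],
)

```text
time_s: 19.48
ee_pos: [0.4926, 0.277, 0.0114]
orientation: [[0.533, 0.846, -0.0], [0.846, -0.533, -0.0], [-0.0, -0.0, -1.0]]
contact_force: [-0.2, -0.8, -1.1]
opening: 0.0509
gripper_force: 66.2
```

Request:
drive_tool(
  commands=[
    [[0,0,0.05],0,0],
    [[0,0,0.1],0,0],
    [[0,0,0.15],0,0],
    [[0,0,0.15],0,0],
  ],
)

```text
time_s: 19.82
ee_pos: [0.4925, 0.277, 0.0099]
orientation: [[0.533, 0.846, -0.0], [0.846, -0.533, -0.0], [-0.0, -0.0, -1.0]]
contact_force: [-0.0, -0.1, -1.0]
opening: 0.0505
gripper_force: 66.3
```

Request:
drive_tool(
  commands=[
    [[0,0,0.05],0,0],
    [[0,0,0.1],0,0],
    [[0,0,0.1],0,0],
  ],
)

```text
time_s: 20.07
ee_pos: [0.4925, 0.277, 0.0089]
orientation: [[0.533, 0.846, -0.0], [0.846, -0.533, -0.0], [-0.0, -0.0, -1.0]]
contact_force: [0.5, -0.5, -0.7]
opening: 0.051
gripper_force: 66.2
```

Request:
drive_tool(
  commands=[
    [[0,0,0.05],0,0],
    [[0,0,0.1],0,0],
    [[0,0,0.1],0,0],
  ],
)

```text
time_s: 20.32
ee_pos: [0.4926, 0.277, 0.0079]
orientation: [[0.533, 0.846, 0.0], [0.846, -0.533, 0.0], [0.0, 0.0, -1.0]]
contact_force: [0.3, 0.5, -0.8]
opening: 0.0505
gripper_force: 66.3
```

Request:
drive_tool(
  commands=[
    [[0,0,0.05],0,0],
    [[0,0,0.1],0,0],
    [[0,0,0.1],0,0],
  ],
)

```text
time_s: 20.57
ee_pos: [0.4926, 0.277, 0.0079]
orientation: [[0.533, 0.846, 0.0], [0.846, -0.533, 0.0], [0.0, 0.0, -1.0]]
contact_force: [-1.7, -0.5, 7.0]
opening: 0.0511
gripper_force: 67.0
```

Contact. Easing off and opening gently.

Request:
drive_tool(
  commands=[
    [[0,0,-0.05],0,0.1],
    [[0,0,-0.05],0,0.2],
    [[0,0,-0.05],0,0.26],
    [[0,0,-0.05],0,0.32],
    [[0,0,-0.05],0,0.4],
  ],
  grip_force=20,
)

```text
time_s: 20.98
ee_pos: [0.4926, 0.277, 0.0073]
orientation: [[0.533, 0.846, -0.0], [0.846, -0.533, -0.0], [-0.0, -0.0, -1.0]]
contact_force: [-0.1, -0.5, -0.5]
opening: 0.0595
gripper_force: 0.0
```

Request:
drive_tool(
  commands=[
    [[0,0,-0.05],0,0.5],
    [[0,0,-0.05],0,0.6],
    [[0,0,-0.05],0,0.6],
    [[0,0,-0.05],0,0.6],
  ],
)

```text
time_s: 21.32
ee_pos: [0.4926, 0.277, 0.008]
orientation: [[0.533, 0.846, -0.0], [0.846, -0.533, -0.0], [-0.0, -0.0, -1.0]]
contact_force: [-0.2, -0.1, 0.4]
opening: 0.0683
gripper_force: 0.0
```

Request:
drive_tool(
  commands=[
    [[0,0,-1],0,0.6],
    [[0,0,-2.5],0,0.6],
    [[0,0,-5],0,0.6],
    [[0,0,-9],0,0.6],
    [[0,0,-13],0,0.6],
  ],
)

```text
time_s: 21.73
ee_pos: [0.4914, 0.2764, 0.1389]
orientation: [[0.533, 0.846, -0.003], [0.846, -0.533, -0.001], [-0.003, -0.002, -1.0]]
contact_force: [1.1, 0.3, 0.3]
opening: 0.068
gripper_force: 0.0
```

Request:
drive_tool(
  commands=[
    [[-3,3,-2],0,0.6],
    [[-6,6,-2],0,0.6],
    [[-9,9,-2],0,0.6],
    [[-10,10,-2],0,0.6],
    [[-10,10,-2],0,0.6],
  ],
)

```text
time_s: 22.15
ee_pos: [0.5249, 0.1351, 0.1593]
orientation: [[0.536, 0.844, 0.002], [0.844, -0.536, -0.002], [-0.0, 0.003, -1.0]]
contact_force: [1.0, -0.3, -0.4]
opening: 0.0681
gripper_force: 0.0
```

```bash
python3 - <<'E'
from h import *
np.set_printoptions(precision=4,suppress=True)
for c in("side","top"):
    im,d=camera(c)
    for t in("cap","cap_mid","tray","jug","beaker","tub"):
        for r in pinpoint(c,t)[:1]: print(c,t,w(c,r["location"]),round(r["confidence"],2))
    for r in silhouettes(c,"cap")[:1]:
        P=cloud(c,d,r["mask"]); print(np.percentile(P,[5,50,95],axis=0))
    if c=="side": cv2.imwrite("pics/s4.png",cv2.resize(im[90:250,180:380],(750,600))[:,:,::-1])
E
python3 m.py
```

```text
side cap [0.4923 0.2771 0.0042] 0.53
side cap_mid [0.4956 0.2752 0.0215] 0.77
side tray [ 0.494   0.2801 -0.0017] 0.76
side jug [ 0.5369 -0.2747 -0.0048] 0.92
side beaker [0.7622 0.124  0.0015] 0.67
side tub [ 0.7594 -0.1566  0.003 ] 0.76
[[0.4715 0.249  0.0096]
 [0.4918 0.2623 0.0385]
 [0.5143 0.294  0.0433]]
top jug [ 0.5318 -0.2681 -0.003 ] 0.61
top beaker [0.7567 0.1235 0.0016] 0.82
top tub [ 0.7495 -0.1571  0.0026] 0.58
22.95 [0.079 0.024 0.002] [-0.4 -0.2  0.6] [0.5239 0.1392 0.158 ] 0.743559734562788 -32.1867643273533
```

View pics/s4.png

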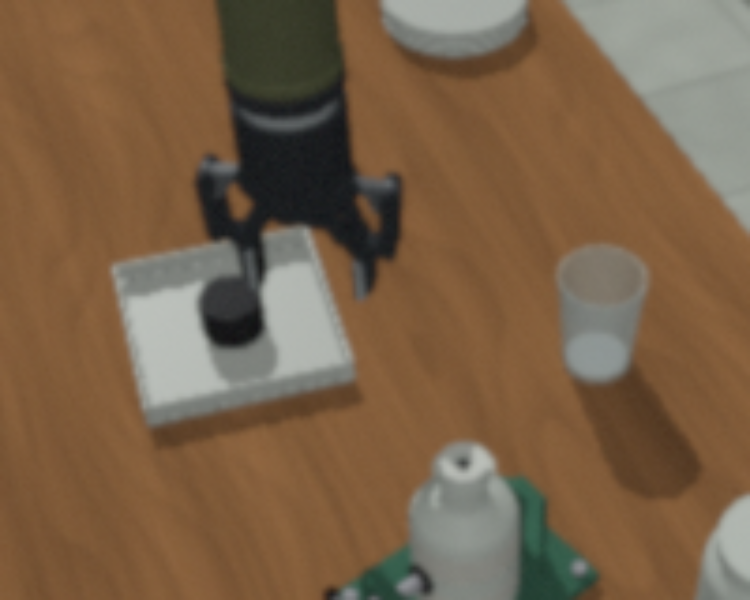

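The cap stands flat and upright at about (232,310) in the tray. Its base is at z = 0.004, the gripper is clear, and the other things haven't moved.

```bash
python3 -c "from rig import job; print(job.sign_off())"
```

```text
the job is handed in; nothing more can be done
None
```

The bottle is open, the cap stands upright and flat in the white tray, and the job is handed in at about 23 s; the turn reached its stop at 0.5 N m, push and pull stayed under 18 N, and the jug, beaker and tub were left where they stood.

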